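# Ready the sweet-jar carousel for the packing lane

## Task

The next jar to go into the packing lane is the blue-lidded one on the carousel. First stand the fallen jar upright again where it lies in the lane and let go of it; then turn the carousel until the blue-lidded jar sits at the mouth of the lane, in line with the middle of the lane, and finish still gripping or pressing on the carousel so that it is held still there. Do not topple or shift the other two jars in the lane, or disturb the roll of tape and the tin.

Things in the scene. Friction and masses are not known exactly. Their poses are not given: they have to be found in the camera images.
- fallen_c (a point): Centre of the fallen jar, half-way up its axis. Clear square jar, 100 to 210 g: body 50 x 50 x 60 mm, on it a round red lid 44 mm across, 16 mm high (76 in all). z axis: foot to lid. Starts lying flat on a side across the lane at any of its 3 places, lid away from the robot (within 26 degrees of x), centre 25 mm above the lane floor (38 when standing), 50 mm clear on both sides along the lane.
- jar_a_c (a point): Centre (38 mm above its foot) of one standing jar in the lane, same jar as the fallen one, 76 mm tall, red lid. Leave it alone.
- jar_b_c (a point): Centre (38 mm above its foot) of the other standing jar in the lane, same jar, red lid. Leave it alone.
- lane: Fixed packing lane: aluminium plate 136 mm wide (its x), 360 long (y), floor 30 mm above the table; green kerbs 8 mm wide and high along both sides (120 mm between), green stop 15 mm high at the +y end. Origin on the table on its middle line; y runs along it away from the carousel. Jar places at y = -115, 0, 115 mm; the carousel's axis is at y = -325 mm.
- lane_mouth (a point): Middle of the lane's mouth (the end at the carousel, marked with a yellow stripe), on the lane floor, 30 mm above the table and 185 mm before the lane's origin.
- carousel (a joint): Carousel angle about its upright axis, rad, growing anticlockwise seen from above. At 0 or any whole turn (6.283) the blue-lidded jar faces the lane mouth, exactly in line with the lane's middle. Starts between 0.9 and 5.38; turns either way (-7 to 13); stays where it is left (friction about 0.08 N m).
- handle (a point): Centre of the black handle bar on the carousel's axis, 172 mm above the table. Bar 70 mm long, 18 thick, 44 high (from 150 to 194 mm above the table); turns with the carousel. y axis along the bar, towards the blue-lidded jar; x axis across its thickness.
- blue_jar (a point): Centre of the blue-lidded jar on the carousel (the other five lids there are red), 95 mm from the carousel axis, 38 mm above the deck. Same square jar, 50 x 50 x 76 mm.
- tape_c (a point): Centre of a roll of amber tape lying flat, 90 mm across, 25 mm high, loose. Leave it alone.
- tin_c (a point): Centre of a steel tin with a blue band, 72 mm across, 70 mm tall, loose, standing. Leave it alone.
- carousel_base: Fixed foot of the carousel, origin on the table under its axis. On it turns a purple disc 272 mm across, deck 30 mm above the table, with six jars seated fast in a ring, 60 degrees apart (tops 106 mm above the table).
Things that resemble listed ones, but are neither listed nor needed, are in the scene too. Leave any purple look-alike of the part that bears fallen_c alone.

How it is judged:
On the way, in this order (a step that is already met when the one before it is completed fails the run):
1. the fallen jar stands upright on the lane floor near where it lay, let go of (angle between fallen_c's own z axis and vertical below 0.1 rad and distance of fallen_c from where it was at the start of the episode below 0.06 m and height (world z) of fallen_c between 0.063 and 0.073 m and x of fallen_c in the frame of lane between -0.045 and 0.045 m and contact force between the fingers and fallen below 0.1 N), for 0.3 s.
2. the blue-lidded jar is at the lane mouth, in line with the lane, carousel still and held by the robot (x of blue_jar in the frame of lane between -0.012 and 0.012 m and y of blue_jar in the frame of lane above -0.27 m and velocity of joint carousel between -0.06 and 0.06 rad/s and contact force between the fingers and carousel above 1 N), for 0.3 s.
At the end, for the whole second after the job is handed in: Fallen jar upright (0.1 rad) on the lane floor, within 60 mm of where it lay, between the kerbs, released; other lane jars standing; blue-lidded jar at the lane mouth, within 12 mm of the lane's middle line; carousel still (under 0.06 rad/s), fingers bearing on it with over 1 N (all of step 1 and all of step 2 and angle between each of jar_a_c, jar_b_c's own z axis and vertical below 0.1 rad); the arm keeps its last pose, push and grip.
It fails at once if a standing jar in the lane is toppled or shifted by more than 30 mm (angle between any of jar_a_c, jar_b_c's own z axis and vertical above 0.4 rad or distance of any of jar_a_c, jar_b_c from where it was at the start of the episode above 0.03 m).
It fails at once if the tape or the tin is moved by more than 30 mm (distance of any of tape_c, tin_c from where it was at the start of the episode above 0.03 m).
It also fails if it takes over 72 s, if anything falls off the work surface, if the arm or the gripper's body presses on something with over 40 N, if the wrist force passes 120 N, or if a joint passes its speed limit or range.

## Robot

A 7-joint arm with a two-finger parallel gripper is mounted at the origin on the work surface. World frame = base frame: x ahead of the robot, y to its left, z up, the work surface at z = 0. Lengths are in m, angles in rad, forces in N, time in s.
With the tool pointing down it reaches from about 0.4 to 0.875 m from the base axis. Payload 19.3 kg.
Tool frame: the origin (TCP) lies on the centre line of the jaws, within the pads' length; the fingertips stand 11 mm ahead of it and the grasp point (between the pads) lies 8 mm behind it; y points along the fingers, x is the direction in which the jaws open and shut, and the axes are right-handed (so a half turn about y gives the same grasp; the last joint's range is limited). The gripper opens to 85 mm and grips with 20 to 120 N. Pads are 22 mm wide; open, the fingers measure 114 mm over their backs; the gripper's body (76 mm by 85 mm) begins 54 mm behind the grasp point. The pads swing forward as they close: fully open they stand 13 mm farther back than shut.
Start: joints at [-1.255, 0.521, -0.036, 1.599, 0.021, 1.021, -0.113], TCP at [0.235, 0.579, 0.242] pointing down, gripper open.
Joint ranges: [-2.91, 2.91], [-0.3, 2.13], [-1.5, 1.42], [0.17, 2.43], [-1.26, 4.41], [0.16, 1.93], [-2.52, 2.52]. Speed limits (rad/s): [1.89, 1.89, 2.39, 2.39, 3.01, 3.01, 3.01].

## Interface

Orientations are given as [roll, pitch, yaw] about the fixed x, y, z axes, in that order (R = Rz(yaw) Ry(pitch) Rx(roll)).
In Python, from workcell import monitor, cams, bot gives the robot as it stands.
- The arm moves only by the tool send_rows, never from a script. Its argument "series" is text: rows parted by semicolons, each of 7 numbers parted by spaces: the turn, a rotation vector about the tool's x, y, z in rad, then the shift along the tool's x, y, z in mm, then the opening, from 0 (shut) to 1 (fully open). In form: ax ay az tx ty tz claw; .... A call has 1 to 20 rows; each row is the pose to reach, as a shift and turn from the pose commanded when the call began, along the tool's axes at that moment; what a row does not reach only later rows make up. A row lasts 1/12 s, in which the tool goes at most 41.7 mm and 7.16 degrees, less where a joint would pass 70% of its speed; a pose out of reach is approached as far as the arm can. A call with a gripper value outside its range is refused whole. The fingers move at their own pace and stop on an object; "force" is the grip in N (left out, the last holds). Time passes only in rows, so rows that repeat a pose let the fingers close. It gives the time, the measured TCP pose, the force and the opening at its end, in the units of the state.
- monitor.observe(): the state, without advancing time (a new reading comes with each control period).
- cams.grab_frame(name): name is "side" or "top"; returns the picture (480x640x3 uint8, red, green, blue); there is no depth.
- cams.get_calibration(name): a dict with "mtx" (3x3 intrinsics, pixels), "k1" (the pictures are not rectified: a ray, as slopes to the right and down, at radius r is drawn at 1 + k1 r^2 times it, then the intrinsics apply), "origin" and "attitude" of the camera in the world. Camera axes: x right, y down, z forward; pixel columns grow to the right and rows downward; lengths in m; the calibration is good to about 2 mm. A picture is of the moment at which its call begins. get_calibration takes no time and is no camera call.
- bot.job_done(): hands the job in, once; it reports no verdict.
The state is a dict: "clock": time; "qpos": joint angles; "qd": joint speeds; "joint_efforts": joint torques, N m; "position": TCP position; "tool_rot": TCP orientation; "force": force on the tool from outside, world axes, zero at the start; "moment": the same for the moment, N m; "grip_width": finger opening in m.
Only numpy, scipy, OpenCV 4.12 (cv2) and the standard library are available. Lean on these libraries where they do the work, as an engineer would, in place of code of your own. Each camera call takes 0.05 s, during which the arm holds its last target.

## Working session

There is one attempt and no reset: what is moved stays moved. The work goes in short steps, Python scripts to look and compute and a tool call to move; the robot and the scene stay as the last step left them, time stands still between calls to the robot, and variables do not carry over. Pictures are saved under pics/ and viewed, and the job is handed in when it is done.

Besides the shell and the picture viewer there is one more tool, called after "Call:" by a JSON object that holds its "name" and its "arguments". send_rows: Moves the arm, as the interface text tells. Its arguments: {"type":"object","properties":{"series":{"type":"string"},"force":{"type":"number"}},"required":["series"]}

```bash
mkdir -p pics; ls
python3 - <<'E'
from workcell import monitor, cams, bot
import cv2
print(monitor.observe())
for n in ("side","top"):
    im=cams.grab_frame(n); cv2.imwrite(f"pics/{n}0.png",im[:,:,::-1]); print(n,cams.get_calibration(n))
E
```

```text
pics
{'clock': 0.0, 'qpos': array([-1.25522218,  0.52202378, -0.03631027,  1.59996935,  0.02118744,
        1.02109639, -0.11280886]), 'qd': array([ 0.00077002, -0.00034334, -0.00057691, -0.00090513,  0.00086603,
        0.00151   , -0.00138711]), 'joint_efforts': array([-2.29561272e-03, -9.27076650e+01,  1.97853372e+00, -3.69932449e+01,
        1.77479710e-02,  8.02509516e-03,  2.41154936e-05]), 'position': array([0.23509529, 0.57876706, 0.24173367]), 'tool_rot': array([-1.57087258e+00,  1.10972974e-03,  1.18498118e+00]), 'force': array([ 0.39775123,  0.09060454, -0.08623394]), 'moment': array([0.00984771, 0.0177729 , 0.03820793]), 'grip_width': 0.08534055295001276}
side {'mtx': array([[503.83909096,   0.        , 318.07001506],
       [  0.        , 503.83909096, 237.62598049],
       [  0.        ,   0.        ,   1.        ]]), 'k1': 0.03215842201415288, 'origin': array([ 0.06667677, -0.35320147,  0.82355803]), 'attitude': array([-2.37221917, -0.01291285, -0.77438574])}
top {'mtx': array([[479.78064058,   0.        , 320.43349126],
       [  0.        , 479.78064058, 243.54240032],
       [  0.        ,   0.        ,   1.        ]]), 'k1': -0.04573512398405042, 'origin': array([0.35238916, 0.10095146, 1.13969691]), 'attitude': array([-2.91640299e+00, -1.37083981e-04, -1.49211482e+00])}
```

View pics/side0.png

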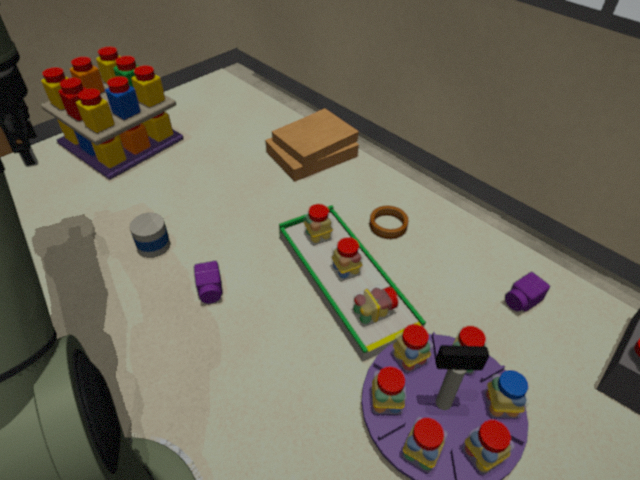

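View pics/top0.png

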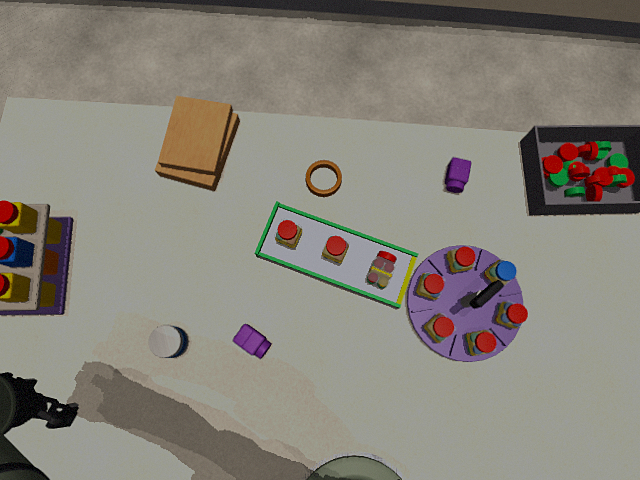

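```bash
cat > h.py <<'E'
import numpy as np, cv2
from scipy.spatial.transform import Rotation as Rot
from workcell import monitor, cams, bot
def cal(n):
    c=cams.get_calibration(n); return c['mtx'],c['k1'],c['origin'],Rot.from_euler('xyz',c['attitude']).as_matrix()
def rays(n,px):
    K,k1,o,R=cal(n); px=np.asarray(px,float).reshape(-1,1,2)
    u=cv2.undistortPoints(px,K,np.array([k1,0,0,0.])).reshape(-1,2)
    return o,np.c_[u,np.ones(len(u))]@R.T
def plane(n,px,z):
    o,d=rays(n,px); return o+d*((z-o[2])/d[:,2])[:,None]
def tri(p1,p2): # side,top px
    A=np.zeros((3,3));b=np.zeros(3)
    for n,p in(("side",p1),("top",p2)):
        o,d=rays(n,[p]);d=d[0]/np.linalg.norm(d[0]);M=np.eye(3)-np.outer(d,d);A+=M;b+=M@o
    return np.linalg.solve(A,b)
def proj(n,P):
    K,k1,o,R=cal(n);p=(np.asarray(P).reshape(-1,3)-o)@R;s=p[:,:2]/p[:,2:];s=s*(1+k1*(s**2).sum(1))[:,None]
    return s*K[0,0]+K[:2,2]
def blobs(m,amin=30):
    n,l,s,c=cv2.connectedComponentsWithStats(m.astype(np.uint8)); return [(c[i].round(1),s[i,4],l==i) for i in range(1,n) if s[i,4]>=amin]
def masks(im):
    h=cv2.cvtColor(im,cv2.COLOR_RGB2HSV).astype(int);H,S,V=h[...,0],h[...,1],h[...,2]
    return dict(red=((H<6)|(H>174))&(S>190)&(V>90),blue=(H>100)&(H<118)&(S>150)&(V>80),green=(H>50)&(H<75)&(S>150)&(V>60),yellow=(H>24)&(H<34)&(S>200)&(V>130),purple=(H>122)&(H<150)&(S>70))
E
python3 - <<'E'
from h import *
for n in ("side","top"):
    im=cv2.imread(f"pics/{n}0.png")[:,:,::-1].copy(); m=masks(im)
    for k in("red","blue"): print(n,k,[(tuple(c),a,plane(n,[c],.1)[0].round(3)[:2]) for c,a,_ in blobs(m[k])])
    g=max(blobs(m['green']),key=lambda b:b[1]); print(g[:2])
    ys,xs=np.nonzero(g[2]); P=plane(n,np.c_[xs,ys],.038)[:,:2].astype(np.float32)
    r=cv2.minAreaRect(P); print(r, cv2.boxPoints(r))
    b=(340,225,110,90) if n=="top" else (330,260,110,90)
    c=im[b[1]:b[1]+b[3],b[0]:b[0]+b[2]]; cv2.imwrite(f"pics/{n}0c.png",cv2.resize(c,None,fx=6,fy=6,interpolation=cv2.INTER_CUBIC)[:,:,::-1])
E
```

```text
side red [((np.float64(107.0), np.float64(50.9)), np.int32(129), array([0.652, 1.148])), ((np.float64(80.5), np.float64(61.2)), np.int32(140), array([0.563, 1.139])), ((np.float64(124.7), np.float64(60.3)), np.int32(133), array([0.66, 1.06])), ((np.float64(143.4), np.float64(70.2)), np.int32(144), array([0.669, 0.971])), ((np.float64(52.3), np.float64(72.2)), np.int32(152), array([0.474, 1.13 ])), ((np.float64(117.2), np.float64(81.6)), np.int32(157), array([0.582, 0.963])), ((np.float64(69.9), np.float64(82.8)), np.int32(174), array([0.483, 1.042])), ((np.float64(82.4), np.float64(94.0)), np.int32(280), array([0.481, 0.965])), ((np.float64(318.2), np.float64(211.3)), np.int32(213), array([0.618, 0.196])), ((np.float64(347.6), np.float64(245.9)), np.int32(263), array([0.59 , 0.085])), ((np.float64(391.8), np.float64(295.6)), np.int32(116), array([ 0.558, -0.054])), ((np.float64(415.3), np.float64(335.7)), np.int32(421), array([ 0.521, -0.136])), ((np.float64(472.0), np.float64(336.5)), np.int32(395), array([ 0.589, -0.203])), ((np.float64(390.8), np.float64(379.4)), np.int32(546), ar
[... 1640 characters left out ...]
), array([ 0.521, -0.135])), ((np.float64(517.1), np.float64(313.0)), np.int32(298), array([ 0.469, -0.318])), ((np.float64(443.5), np.float64(326.3)), np.int32(298), array([ 0.429, -0.158])), ((np.float64(485.9), np.float64(341.7)), np.int32(309), array([ 0.403, -0.25 ]))]
top blue [((np.float64(11.2), np.float64(250.1)), np.int32(127), array([0.52 , 0.815])), ((np.float64(506.1), np.float64(270.2)), np.int32(286), array([ 0.562, -0.294]))]
(array([327.5, 251.2]), np.int32(1146))
((0.5838594436645508, 0.08286381512880325), (0.35836637020111084, 0.1373397409915924), 73.82893371582031) [[ 0.46800292 -0.07010491]
 [ 0.5999087  -0.10835487]
 [ 0.699716    0.23583254]
 [ 0.5678102   0.27408248]]
```

View pics/top0c.png

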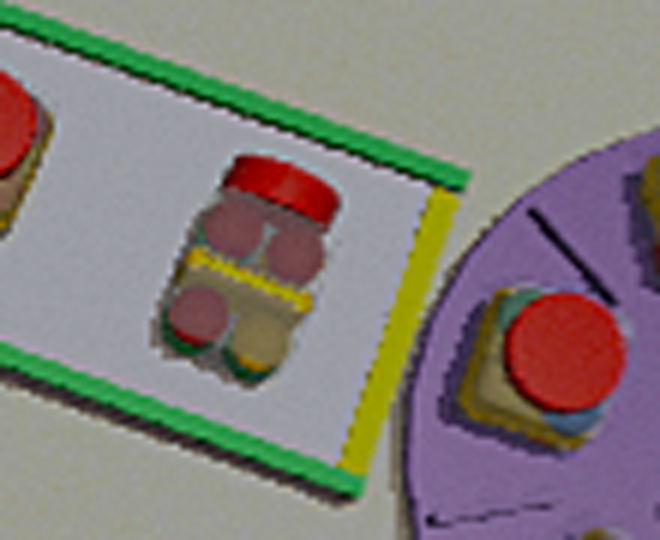

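View pics/side0c.png

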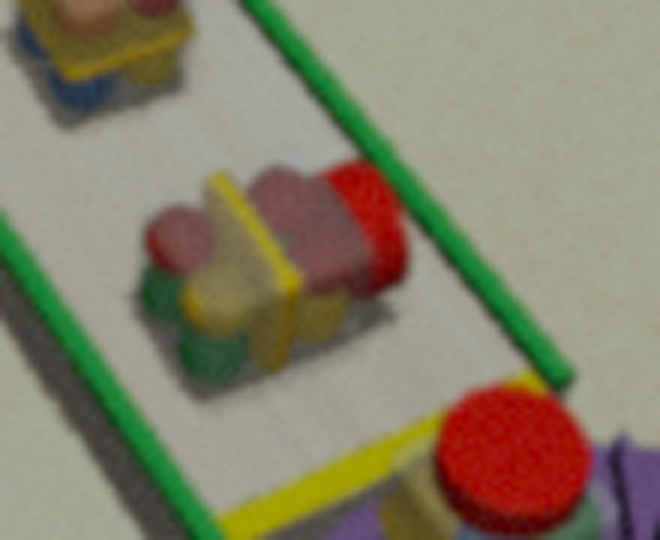

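Run:
```python
from h import *
f=lambda n,x,y:((340 if n=="top" else 330)+(x+.5)/6-.5,(225 if n=="top" else 260)+(y+.5)/6-.5)
P=lambda x,y,z:plane("top",[f("top",x,y)],z)[0][:2].round(4)
a,b=P(190,253,.08),P(312,304,.08); print("band",a,b,np.linalg.norm(b-a),np.degrees(np.arctan2(*(a-b)[::-1])))
print("lid inner/outer ridge",P(278,205,.077),P(289,170,.077))
print("lid ends", P(222,185,.055),P(335,228,.055))
print("band tri", tri(f("side",222,180),f("top",190,253)),tri(f("side",292,285),f("top",312,304)))
im=cv2.imread("pics/top0.png")[:,:,::-1]; m=masks(im)
# carousel
L=np.array([(465.2,255.8),(433.7,283),(517.1,313),(443.5,326.3),(485.9,341.7),(506.1,270.2)])
L3=plane("top",L,.104)[:,:2]; c=L3.mean(0); d=L3-c; print("car",c,np.linalg.norm(d,axis=1).round(4),np.degrees(np.arctan2(d[:,1],d[:,0])).round(1), "6fold",np.degrees(np.angle(np.mean(((d[:,0]+1j*d[:,1])/.095)**6))/6))
# yellow stripe & kerb lines
g=max(blobs(m['green']),key=lambda b:b[1])
cnt=max(cv2.findContours(g[2].astype(np.uint8),0,2)[0],key=cv2.contourArea)
W=plane("top",cnt.reshape(-1,2),.038)[:,:2]
ang=np.radians(74.);u=np.array([np.cos(ang),np.sin(ang)]);v=np.array([u[1],-u[0]])
ctr=np.array([.5839,.0829]);s=(W-ctr)@u;t=(W-ctr)@v
for nm,k in(("right",(t>.05)&(abs(s)<.15)),("left",(t<-.05)&(abs(s)<.15)&(t<-.062))):
    vx,vy,x,y=cv2.fitLine(W[k].astype(np.float32),2,0,.01,.01).ravel(); print(nm,np.degrees(np.arctan2(vy,vx)),x,y,t[k].min(),t[k].max(),np.median(t[k]))
for sd in ("side","top"):
  im=cv2.imread(f"pics/{sd}0.png")[:,:,::-1]; m=masks(im)
  print(sd,[(c,a,plane(sd,[c],.03)[0][:2].round(3)) for c,a,_ in blobs(m['yellow'],25)])
```

```text
band [0.5501 0.0021] [ 0.5344 -0.0443] 0.048984181120031 71.306130759753
lid inner/outer ridge [ 0.5716 -0.0302] [ 0.5854 -0.0337]
lid ends [ 0.5823 -0.0111] [ 0.5689 -0.0552]
band tri [5.52818479e-01 4.32764286e-04 7.11085236e-02] [ 0.53496661 -0.04477342  0.07744735]
car [ 0.49463388 -0.22518175] [0.0947 0.0951 0.0949 0.0947 0.0949 0.0948] [  14.3   74.3 -105.8  134.2 -165.5  -45.6] 6fold 14.319329473462096
right 73.89114 0.64470065 0.06496593 0.059242695062870485 0.06755799055752622 0.0635942737004537
left 73.997345 0.5206541 0.10046895 -0.06894304920610983 -0.06200729394491952 -0.06638714157988469
side [(array([104.5,  61.6]), np.int32(38), array([0.666, 1.231])), (array([141.9,  81.2]), np.int32(50), array([0.688, 1.042])), (array([49.4, 83.8]), np.int32(40), array([0.476, 1.212])), (array([ 88.6, 107.1]), np.int32(39), array([0.5  , 1.014])), (array([382.6, 341.1]), np.int32(157), array([ 0.513, -0.081]))]
top [(array([ 17.5, 204.4]), np.int32(31), array([0.646, 0.873])), (array([ 14.4, 222.4]), np.int32(41), array([0.6  , 0.871])), (array([405.7, 280.2]), np.int32(211), array([ 0.534, -0.085])), (array([382.2, 271.4]), np.int32(32), array([ 0.55 , -0.029])), (array([  8.4, 275.7]), np.int32(39), array([0.469, 0.856])), (array([  6.1, 294.3]), np.int32(43), array([0.425, 0.852]))]
```

```bash
cat >> h.py <<'E'
def Rt(az,tilt): # az deg of tool x; tilt deg: finger dir leaning to -a (a=az-90)
    a=np.radians(az);t=np.radians(tilt);x=np.array([np.cos(a),np.sin(a),0]);A=np.array([np.sin(a),-np.cos(a),0])
    y=-np.cos(t)*np.array([0,0,1])-np.sin(t)*A
    return np.c_[x,y,np.cross(x,y)]
def go(p,R,cmd=None,n=1):
    s=monitor.observe(); p0,R0=cmd if cmd else (s['position'],Rot.from_euler('xyz',s['tool_rot']).as_matrix())
    rv=Rot.from_matrix(R0.T@R).as_rotvec(); t=R0.T@(np.asarray(p)-p0)*1000
    print("row",rv.round(4),t.round(1),"rows>=",np.linalg.norm(t)/41.7,np.degrees(np.linalg.norm(rv))/7.16)
def rec():
    s=monitor.observe(); open("rec.txt","a").write(" ".join(map(str,[*s['qpos'],*s['position'],*s['tool_rot']]))+"\n"); 
    print("t",s['clock'],"q",s['qpos'].round(3),"p",s['position'].round(4),"rot",s['tool_rot'].round(4),"F",s['force'].round(1),"w",round(s['grip_width'],4))
E
python3 - <<'E'
from h import *
rec(); go([.55,-.023,.25],Rt(72.5,0))
E
```

```text
t 0.1 q [-1.255  0.522 -0.036  1.6    0.021  1.021 -0.113] p [0.2351 0.5788 0.2418] rot [-1.5709e+00  1.0000e-03  1.1851e+00] F [-0.6  0.3 -1.1] w 0.0849
row [ 0.     -0.0803 -0.001 ] [-439.1   -7.7 -518.2] rows>= 16.289332100051883 0.6427149856403807
```

Call:
{"name": "send_rows", "arguments": {"series": "0 -0.08 0 -440 -8 -518 1;0 -0.08 0 -440 -8 -518 1;0 -0.08 0 -440 -8 -518 1;0 -0.08 0 -440 -8 -518 1;0 -0.08 0 -440 -8 -518 1;0 -0.08 0 -440 -8 -518 1;0 -0.08 0 -440 -8 -518 1;0 -0.08 0 -440 -8 -518 1;0 -0.08 0 -440 -8 -518 1;0 -0.08 0 -440 -8 -518 1;0 -0.08 0 -440 -8 -518 1;0 -0.08 0 -440 -8 -518 1;0 -0.08 0 -440 -8 -518 1;0 -0.08 0 -440 -8 -518 1;0 -0.08 0 -440 -8 -518 1;0 -0.08 0 -440 -8 -518 1;0 -0.08 0 -440 -8 -518 1;0 -0.08 0 -440 -8 -518 1;0 -0.08 0 -440 -8 -518 1;0 -0.08 0 -440 -8 -518 1"}}

```text
clock: 1.77
position: [0.5491, -0.0226, 0.2501]
tool_rot: [-1.57, -0.0, 1.266]
force: [0.1, 0.2, -0.5]
grip_width: 0.0854
```

Run:
```python
from h import *
rec(); go([.55,-.023,.25],Rt(72.5,0));go([.55,-.023,.22],Rt(72.5,40))
```

```text
t 1.7667 q [-0.187  0.397  0.162  1.799 -0.077  0.952  1.273] p [ 0.5491 -0.0226  0.2501] rot [-1.5700e+00 -2.0000e-04  1.2659e+00] F [ 0.1  0.2 -0.5] w 0.0854
row [-0.0008  0.0005  0.0002] [-0.1  0.1 -1. ] rows>= 0.023242509277047258 0.007589256527799635
row [ 6.974e-01  6.000e-04 -0.000e+00] [-0.1 30.1 -1. ] rows>= 0.7212375258088483 5.580390832035723
```

Call:
{"name": "send_rows", "arguments": {"series": "0.12 0 0 0 10 0 1;0.24 0 0 0 20 0 1;0.36 0 0 0 30 0 1;0.48 0 0 0 30 0 1;0.6 0 0 0 30 0 1;0.7 0 0 0 30 0 1;0.7 0 0 0 30 0 1"}}

```text
clock: 2.35
position: [0.5491, -0.0228, 0.2171]
tool_rot: [-0.86, 0.002, 1.266]
force: [0.3, 0.6, -1.7]
grip_width: 0.0855
```

Run:
```python
from h import *
rec(); go([.55,-.023,.18],Rt(72.5,-50))
```

```text
t 2.35 q [-0.027  0.834  0.112  1.298 -0.231  1.715  1.395] p [ 0.5491 -0.0228  0.2171] rot [-0.8597  0.0016  1.266 ] F [ 0.3  0.6 -1.7] w 0.0855
row [-1.5838e+00  9.0000e-04 -1.7000e-03] [  0.1  27.5 -25. ] rows>= 0.8911326835455992 12.673918652143598
```

Call:
{"name": "send_rows", "arguments": {"series": "-0.12 0 0 0 0 0 1;-0.24 0 0 0 0 0 1;-0.36 0 0 0 0 0 1;-0.48 0 0 0 0 0 1;-0.6 0 0 0 0 0 1;-0.72 0 0 0 0 0 1;-0.84 0 0 0 10 -10 1;-0.96 0 0 0 15 -15 1;-1.08 0 0 0 20 -20 1;-1.2 0 0 0 28 -25 1;-1.32 0 0 0 28 -25 1;-1.44 0 0 0 28 -25 1;-1.56 0 0 0 28 -25 1;-1.58 0 0 0 28 -25 1;-1.58 0 0 0 28 -25 1"}}

```text
clock: 3.6
position: [0.5512, -0.0438, 0.188]
tool_rot: [-2.112, 0.075, 1.214]
force: [1.1, 0.1, -0.0]
grip_width: 0.0853
```

Run:
```python
from h import *
rec(); go([.55,-.023,.18],Rt(72.5,-50))
```

```text
t 3.6 q [-0.517  0.376  0.364  2.255  1.121  0.227 -0.037] p [ 0.5512 -0.0438  0.188 ] rot [-2.112   0.0749  1.2142] F [ 1.1  0.1 -0. ] w 0.0853
row [-0.3332  0.0098 -0.0906] [19.7  1.3 10.6] rows>= 0.536203393924019 2.7641951275270524
```

Call:
{"name": "send_rows", "arguments": {"series": "-0.33 0.01 -0.09 20 1 10 1;-0.33 0.01 -0.09 20 1 10 1;-0.33 0.01 -0.09 20 1 10 1;-0.33 0.01 -0.09 20 1 10 1;-0.33 0.01 -0.09 20 1 10 1;-0.33 0.01 -0.09 20 1 10 1;-0.33 0.01 -0.09 20 1 10 1;-0.33 0.01 -0.09 20 1 10 1"}}

```text
clock: 4.27
position: [0.5454, -0.0316, 0.164]
tool_rot: [-2.329, 0.084, 1.24]
force: [0.6, -0.1, -0.2]
grip_width: 0.0853
```

Run:
```python
from h import *
rec(); go([.55,-.023,.18],Rt(72.5,-50))
```

```text
t 4.2667 q [-0.251  0.447 -0.101  2.411  2.077  0.619 -1.051] p [ 0.5454 -0.0316  0.164 ] rot [-2.3291  0.0843  1.2399] F [ 0.6 -0.1 -0.2] w 0.0853
row [-0.1154  0.044  -0.0764] [  8.3 -11.1 -12.6] rows>= 0.44863810045273195 1.1619499756963578
```

Call:
{"name": "send_rows", "arguments": {"series": "-0.12 0.04 -0.08 8 -11 -13 1;-0.12 0.04 -0.08 8 -11 -13 1;-0.12 0.04 -0.08 8 -11 -13 1;-0.12 0.04 -0.08 8 -11 -13 1;-0.12 0.04 -0.08 8 -11 -13 1;-0.12 0.04 -0.08 8 -11 -13 1;-0.12 0.04 -0.08 8 -11 -13 1;-0.12 0.04 -0.08 8 -11 -13 1"}}

```text
clock: 4.93
position: [0.5516, -0.0179, 0.1669]
tool_rot: [-2.423, 0.027, 1.287]
force: [0.4, 1.3, -1.5]
grip_width: 0.0855
```

Run:
```python
from h import *
rec(); go([.55,-.023,.18],Rt(72.5,-50)); go([.55,-.023,.16],Rt(72.5,-60))
```

```text
t 4.9333 q [ 0.58   0.793 -1.216  2.433  2.049  1.263 -0.724] p [ 0.5516 -0.0179  0.1669] rot [-2.4235  0.0265  1.2871] F [ 0.4  1.3 -1.5] w 0.0855
row [-0.0197  0.0343 -0.0007] [-5.6 -8.6 -9.7] rows>= 0.33908040383297267 0.3164308420886208
row [-0.1942  0.0343  0.0023] [-5.1  4.5  5.4] rows>= 0.20852204027802107 1.578218259142819
```

```bash
cat > kin.py <<'E'
import numpy as np, itertools
from scipy.spatial.transform import Rotation as Rot
from scipy.optimize import least_squares
D=np.loadtxt("rec.txt")
def fk(q,P,S):
    o1,d1,d3,a,b,d5,c,d7,o7=P
    z=lambda t:Rot.from_euler('z',t); y=lambda t:Rot.from_euler('y',t)
    R=z(S[0]*q[0]+o1);p=np.array([0,0,d1]);R=R*y(q[1]);p=p+R.apply([0,0,d3]);R=R*z(S[1]*q[2]);p=p+R.apply([a,0,0])
    R=R*y(q[3]);p=p+R.apply([b,0,d5]);R=R*z(S[2]*q[4])*y(q[5]);p=p+R.apply([c,0,d7]);R=R*z(S[3]*q[6]+o7)
    M=R.as_matrix(); return p,np.c_[M[:,0],M[:,2],-M[:,1]]  # tool y along approach
def res(P,S,D=D):
    r=[]
    for d in D:
        p,R=fk(d[:7],P,S); Rm=Rot.from_euler('xyz',d[10:]).as_matrix()
        r+=[*(p-d[7:10])*5,*(R-Rm).ravel()]
    return np.array(r)
def fit():
    best=None
    for S in itertools.product((1,-1),repeat=4):
        for o1,o7 in itertools.product((0,3.14),(0,1.57,3.14,-1.57)):
            f=least_squares(res,[o1,.33,.32,0,0,.35,0,.25,o7],args=(S,),max_nfev=40)
            if best is None or f.cost<best[0]: best=(f.cost,S,f.x)
    return best
if __name__=="__main__":
    b=fit(); print(b); np.savez("kin.npz",S=b[1],P=b[2]); print([np.abs(fk(d[:7],b[2],b[1])[0]-d[7:10]).max().round(4) for d in D])
E
time python3 kin.py
```

```text
(np.float64(0.027311574208647053), (-1, -1, -1, -1), array([-0.09400682,  0.31346176,  0.51526179,  0.00403192, -0.01990707,
        0.41963212,  0.0045268 ,  0.31219409,  3.06333468]))
[np.float64(0.0015), np.float64(0.0076), np.float64(0.0067), np.float64(0.0114), np.float64(0.009), np.float64(0.0184)]
real	1m19.429s
user	1m15.711s
sys	0m0.205s
```

```bash
cat > kin2.py <<'E'
from kin import *
S=(-1,-1,-1,-1)
def fk2(q,P):
    return fk(np.asarray(q)+np.r_[0,P[9:14],0],P[:9],S)
def res2(P):
    r=[]
    for d in D:
        p,R=fk2(d[:7],P); Rm=Rot.from_euler('xyz',d[10:]).as_matrix(); r+=[*(p-d[7:10])*5,*(R-Rm).ravel()]
    return np.r_[np.array(r)]
def fitted():
    f=least_squares(res2,[-.094,.313,.515,0,0,.42,0,.312,3.06,0,0,0,0,0]); return f
if __name__=="__main__":
    f=fitted(); print(f.cost,f.x.round(4)); np.save("P.npy",f.x)
    for d in D: p,R=fk2(d[:7],f.x); print((p-d[7:10]).round(4))
E
python3 kin2.py
```

```text
0.018778098839335608 [-0.066   0.322   0.5163 -0.0135 -0.0151  0.4284  0.0117  0.3159  3.0762
  0.0258  0.0265 -0.0264  0.019  -0.0202]
[ 0.0025 -0.0008  0.0008]
[ 0.      0.0042 -0.0031]
[0.002  0.0061 0.0017]
[-0.0063  0.0008 -0.0083]
[-0.0031  0.0087 -0.0056]
[ 0.0075 -0.0009  0.0144]
```

Run:
```python
from h import *
rec(); go([.576,-.031,.14],Rt(72.5,-45))
```

```text
t 4.9333 q [ 0.58   0.793 -1.216  2.433  2.049  1.263 -0.724] p [ 0.5516 -0.0179  0.1669] rot [-2.4235  0.0265  1.2871] F [ 0.4  1.3 -1.5] w 0.0855
row [ 0.0676  0.0342 -0.0022] [-5.  38.2  2.5] rows>= 0.925115343964225 0.6063267930185662
```

Call:
{"name": "send_rows", "arguments": {"series": "0.07 0.034 0 -5 20 2.5 1;0.07 0.034 0 -5 38 2.5 1;0.07 0.034 0 -5 38 2.5 1;0.07 0.034 0 -5 38 2.5 1;0.07 0.034 0 -5 38 2.5 1;0.07 0.034 0 -5 38 2.5 1"}}

```text
clock: 5.43
position: [0.5759, -0.0315, 0.1392]
tool_rot: [-2.353, 0.004, 1.262]
force: [-0.7, -0.1, -0.2]
grip_width: 0.0854
```

```bash
python3 - <<'E'
from h import *
rec(); go([.576,-.031,.14],Rt(72.5,-45));go([.56,-.026,.2],Rt(72.5,-0));go([.56,-.026,.2],Rt(72.5,40))
E
python3 kin2.py
```

```text
t 5.4333 q [ 0.617  0.843 -1.174  2.35   2.048  1.174 -0.655] p [ 0.5759 -0.0315  0.1392] rot [-2.3528  0.0036  1.2623] F [-0.7 -0.1 -0.2] w 0.0854
row [-0.0034  0.0004 -0.0048] [ 0.5 -0.6 -0.5] rows>= 0.02314998971059851 0.046861144492611626
row [ 0.782  -0.0015 -0.0047] [  0.2 -55.  -30.9] rows>= 1.5127211816610708 6.257932899571355
row [ 1.4801 -0.0032 -0.0041] [  0.2 -55.  -30.9] rows>= 1.5127211816610708 11.844464300246848
0.027119540877207138 [-0.0564  0.316   0.5172 -0.0236 -0.0173  0.4345  0.0133  0.3146  3.0834
  0.0276  0.0334 -0.0282  0.0256 -0.0261]
[ 0.002  -0.0013  0.0004]
[-0.0015  0.0045 -0.0047]
[0.0038 0.0067 0.0025]
[-0.0091  0.0025 -0.012 ]
[-0.0068  0.0105 -0.0104]
[0.0038 0.0011 0.0079]
[0.0038 0.0011 0.0079]
[ 0.0068 -0.0034  0.0086]
```

Call:
{"name": "send_rows", "arguments": {"series": "0.1 0 0 0 -20 -10 1;0.2 0 0 0 -40 -20 1;0.3 0 0 0 -55 -31 1;0.4 0 0 0 -55 -31 1;0.5 0 0 0 -55 -31 1;0.6 0 0 0 -55 -31 1;0.7 0 0 0 -55 -31 1;0.8 0 0 0 -55 -31 1;0.9 0 0 0 -55 -31 1;1.0 0 0 0 -55 -31 1;1.1 0 0 0 -55 -31 1;1.2 0 0 0 -55 -31 1;1.3 0 0 0 -55 -31 1;1.4 0 0 0 -55 -31 1;1.48 0 0 0 -55 -31 1;1.48 0 0 0 -55 -31 1;1.48 0 0 0 -55 -31 1;1.48 0 0 0 -55 -31 1"}}

```text
clock: 6.93
position: [0.5604, -0.0266, 0.2]
tool_rot: [-0.875, 0.003, 1.261]
force: [0.2, 0.5, 0.2]
grip_width: 0.0856
```

Run:
```python
from h import *
rec(); go([.56,-.026,.2],Rt(72.5,40)); go([.56,-.026,.2],Rt(72.5,45))
```

```text
t 6.9333 q [ 0.57   1.125 -1.189  1.235  0.498  1.865  0.701] p [ 0.5604 -0.0266  0.2   ] rot [-0.875   0.003   1.2608] F [0.2 0.5 0.2] w 0.0856
row [ 0.0023 -0.0054  0.0007] [0.5 0.4 0.4] rows>= 0.018283784215960778 0.04762028120004809
row [ 0.0896 -0.0054  0.0009] [0.5 0.4 0.4] rows>= 0.018283784215960778 0.7184203868497318
```

Run:
```python
from h import *
go([.5485,-.0225,.13],Rt(72.5,38)); go([.5455,-.0215,.054],Rt(72.5,38))
```

```text
row [-0.0326 -0.0054  0.0006] [  0.5  61.8 -35.2] rows>= 1.7065653396189502 0.2642168662155203
row [-0.0326 -0.0054  0.0006] [  0.8 122.2 -81.5] rows>= 3.5224396296518257 0.2642168662155203
```

Call:
{"name": "send_rows", "arguments": {"series": "-0.03 0 0 0 20 -12 1;-0.03 0 0 0 40 -23 1;-0.03 0 0 0 62 -35 1;-0.03 0 0 0 62 -35 1;-0.03 0 0 0 62 -35 1"}}

```text
clock: 7.35
position: [0.5478, -0.0238, 0.1302]
tool_rot: [-0.903, 0.003, 1.26]
force: [-0.7, 0.6, 1.1]
grip_width: 0.085
```

Run:
```python
from h import *
rec(); go([.5455,-.0215,.054],Rt(72.5,38))
for n in ("side","top"):
    im=cams.grab_frame(n)
    b=(300,200,160,120)
    if n=="side": b=(320,220,160,120)
    cv2.imwrite(f"pics/{n}1.png",cv2.resize(im[b[1]:b[1]+b[3],b[0]:b[0]+b[2]],None,fx=4,fy=4)[:,:,::-1])
```

```text
t 7.35 q [ 0.589  1.18  -1.164  1.331  0.563  1.735  0.694] p [ 0.5478 -0.0238  0.1302] rot [-0.9029  0.0031  1.2597] F [-0.7  0.6  1.1] w 0.085
row [-0.0047 -0.0064  0.0011] [  1.7  61.6 -45. ] rows>= 1.829930266195538 0.06388343613378572
```

View pics/side1.png

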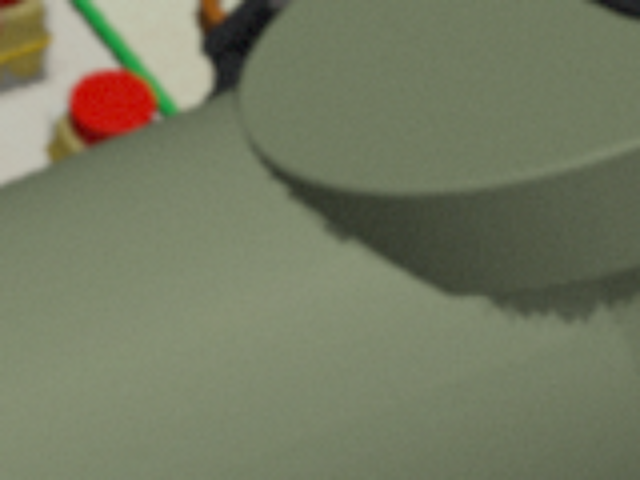

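View pics/top1.png

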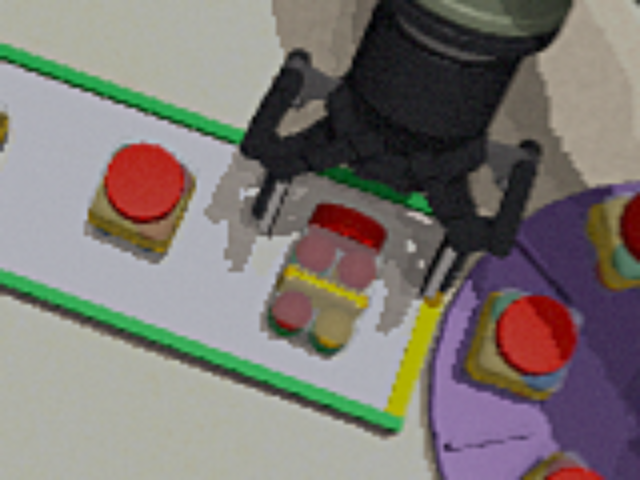

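Call:
{"name": "send_rows", "arguments": {"series": "0 0 0 1.5 15 -11 1;0 0 0 1.5 31 -22 1;0 0 0 1.5 46 -34 1;0 0 0 1.5 61 -45 1;0 0 0 1.5 61 -45 1;0 0 0 1.5 61 -45 1"}}

```text
clock: 7.95
position: [0.5455, -0.0215, 0.0526]
tool_rot: [-0.9, 0.003, 1.259]
force: [0.6, -0.2, 0.1]
grip_width: 0.0852
```

Run:
```python
from h import *
rec()
```

```text
t 7.95 q [ 0.576  1.272 -1.12   1.345  0.629  1.652  0.705] p [ 0.5455 -0.0215  0.0526] rot [-0.8999  0.003   1.2591] F [ 0.6 -0.2  0.1] w 0.0852
```

Call:
{"name": "send_rows", "arguments": {"series": "0 0 0 0 0 0 0.5;0 0 0 0 0 0 0.4;0 0 0 0 0 0 0.3;0 0 0 0 0 0 0.3;0 0 0 0 0 0 0.3;0 0 0 0 0 0 0.3;0 0 0 0 0 0 0.3;0 0 0 0 0 0 0.3", "force": 40}}

```text
clock: 8.62
position: [0.5465, -0.0218, 0.0545]
tool_rot: [-0.903, 0.003, 1.259]
force: [0.5, -1.4, 7.3]
grip_width: 0.0496
```

Run:
```python
from h import *
rec(); go([.5455,-.0215,.16],Rt(72.5,38));go([.57,-.0295,.16],Rt(72.5,-48))
```

```text
t 8.6167 q [ 0.576  1.269 -1.121  1.344  0.629  1.653  0.705] p [ 0.5465 -0.0218  0.0545] rot [-0.9031  0.0027  1.2587] F [ 0.5 -1.4  7.3] w 0.0496
row [-0.0045 -0.0069  0.002 ] [ -0.3 -82.2  66.1] rows>= 2.529517976889335 0.06776278726571021
row [-1.5055 -0.007  -0.0036] [ -0.4 -98.1  45.9] rows>= 2.5979943318555874 12.047522260552302
```

Call:
{"name": "send_rows", "arguments": {"series": "0 0 0 0 -20 16 0.3;0 0 0 0 -41 33 0.3;0 0 0 0 -62 50 0.3;0 0 0 0 -82 66 0.3;0 0 0 0 -82 66 0.3;0 0 0 0 -82 66 0.3"}}

```text
clock: 9.12
position: [0.5458, -0.0212, 0.16]
tool_rot: [-0.905, 0.003, 1.259]
force: [-0.4, 0.5, -2.0]
grip_width: 0.0501
```

Run:
```python
from h import *
rec(); go([.57,-.0295,.16],Rt(72.5,-48))
im=cams.grab_frame("top");b=(300,200,160,120)
cv2.imwrite(f"pics/top2.png",cv2.resize(im[b[1]:b[1]+b[3],b[0]:b[0]+b[2]],None,fx=4,fy=4)[:,:,::-1])
```

```text
t 9.1167 q [ 0.593  1.143 -1.182  1.329  0.535  1.762  0.683] p [ 0.5458 -0.0212  0.16  ] rot [-0.9047  0.0032  1.2588] F [-0.4  0.5 -2. ] w 0.0501
row [-1.5039 -0.0069 -0.0041] [ -0.4 -15.8 -20.1] rows>= 0.6135954663994718 12.034611307140919
```

View pics/top2.png

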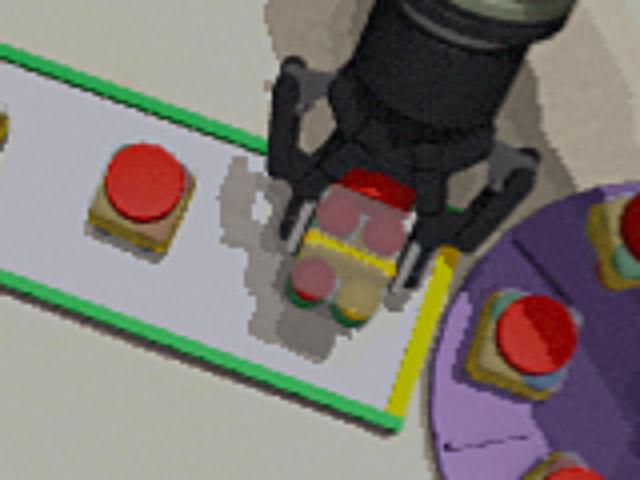

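Call:
{"name": "send_rows", "arguments": {"series": "-0.1 0 0 0 0 0 0.3;-0.2 0 0 0 0 0 0.3;-0.3 0 0 0 0 0 0.3;-0.4 0 0 0 -4 -5 0.3;-0.5 0 0 0 -8 -10 0.3;-0.6 0 0 0 -12 -15 0.3;-0.7 0 0 0 -16 -20 0.3;-0.8 0 0 0 -16 -20 0.3;-0.9 0 0 0 -16 -20 0.3;-1.0 0 0 0 -16 -20 0.3;-1.1 0 0 0 -16 -20 0.3;-1.2 0 0 0 -16 -20 0.3;-1.3 0 0 0 -16 -20 0.3;-1.4 0 0 0 -16 -20 0.3;-1.5 0 0 0 -16 -20 0.3;-1.5 0 0 0 -16 -20 0.3;-1.5 0 0 0 -16 -20 0.3;-1.5 0 0 0 -16 -20 0.3"}}

```text
clock: 10.67
position: [0.5694, -0.029, 0.158]
tool_rot: [-2.396, 0.005, 1.259]
force: [1.3, -0.8, -2.0]
grip_width: 0.0496
```

Run:
```python
from h import *
rec(); go([.57,-.0295,.16],Rt(72.5,-48)); go([.575,-.031,.1],Rt(72.5,-52))
for n in ("side","top"):
    im=cams.grab_frame(n)
    b=(300,200,160,120)
    if n=="side": b=(320,220,160,120)
    cv2.imwrite(f"pics/{n}3.png",cv2.resize(im[b[1]:b[1]+b[3],b[0]:b[0]+b[2]],None,fx=4,fy=4)[:,:,::-1])
```

```text
t 10.6667 q [ 0.537  0.732 -1.074  2.384  2.066  1.117 -0.768] p [ 0.5694 -0.029   0.158 ] rot [-2.3963  0.0047  1.2589] F [ 1.3 -0.8 -2. ] w 0.0496
row [-0.0122 -0.0009 -0.0079] [-0.3 -0.8 -1.9] rows>= 0.05095687147273078 0.11687847709310015
row [-0.082  -0.0006 -0.008 ] [ 0.1 43.7 38.6] rows>= 1.3984883260508327 0.6596502747161017
```

View pics/side3.png

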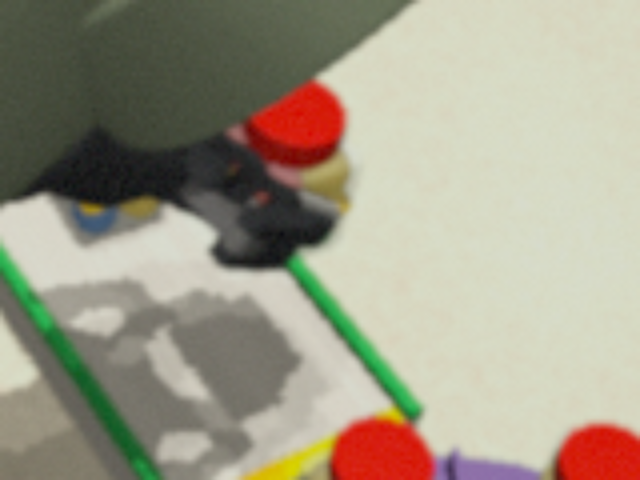

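View pics/top3.png

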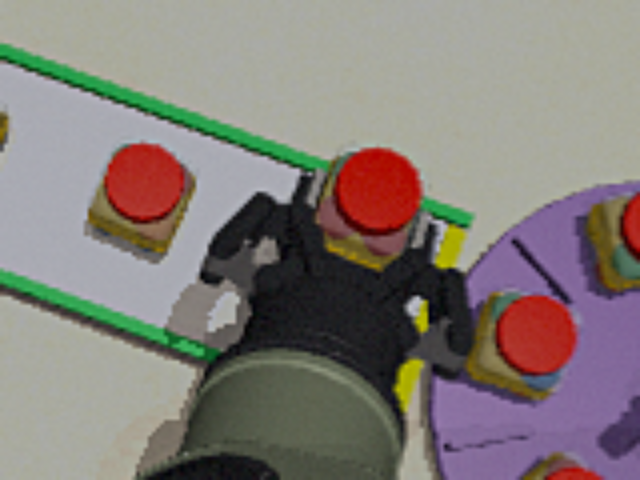

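Run:
```python
from h import *
go([.578,-.032,.07],Rt(72.5,-49))
```

```text
row [-0.0265 -0.0024 -0.0084] [ 0.5 66.3 60. ] rows>= 2.1446081369902457 0.22358318841075456
```

Call:
{"name": "send_rows", "arguments": {"series": "-0.02 0 -0.008 0.5 16 15 0.3;-0.026 0 -0.008 0.5 33 30 0.3;-0.026 0 -0.008 0.5 50 45 0.3;-0.026 0 -0.008 0.5 66 60 0.3;-0.026 0 -0.008 0.5 66 60 0.3;-0.026 0 -0.008 0.5 66 60 0.3"}}

```text
clock: 11.27
position: [0.5775, -0.0317, 0.0696]
tool_rot: [-2.425, -0.001, 1.264]
force: [0.4, 0.1, -1.3]
grip_width: 0.0496
```

Run:
```python
from h import *
rec(); go([.578,-.032,.064],Rt(72.5,-49))
```

```text
t 11.2667 q [ 0.462  0.99  -0.952  2.388  2.314  1.313 -0.888] p [ 0.5775 -0.0317  0.0696] rot [-2.4251e+00 -1.3000e-03  1.2638e+00] F [ 0.4  0.1 -1.3] w 0.0496
row [-0.0009 -0.002  -0.0003] [-0.1  4.2  3.9] rows>= 0.1360931703450869 0.0179359243079044
```

Call:
{"name": "send_rows", "arguments": {"series": "0 0 0 0 1.1 1 0.3;0 0 0 0 2.2 2 0.3;0 0 0 0 2.2 2 0.3;0 0 0 0 2.2 2 0.3"}}

```text
clock: 11.6
position: [0.5783, -0.0316, 0.0683]
tool_rot: [-2.429, -0.002, 1.265]
force: [0.2, -0.5, -0.8]
grip_width: 0.0494
```

Call:
{"name": "send_rows", "arguments": {"series": "0 0 0 0 0.8 0.7 0.3;0 0 0 0 1.5 1.4 0.3;0 0 0 0 1.5 1.4 0.3;0 0 0 0 1.5 1.4 0.3"}}

```text
clock: 11.93
position: [0.5782, -0.0315, 0.0652]
tool_rot: [-2.428, -0.002, 1.265]
force: [-0.1, -0.0, -1.9]
grip_width: 0.0499
```

Call:
{"name": "send_rows", "arguments": {"series": "0 0 0 0 0.8 0.7 0.3;0 0 0 0 1.5 1.4 0.3;0 0 0 0 1.5 1.4 0.3;0 0 0 0 1.5 1.4 0.3"}}

```text
clock: 12.27
position: [0.5786, -0.0315, 0.0635]
tool_rot: [-2.429, -0.002, 1.265]
force: [-2.2, 0.4, 5.1]
grip_width: 0.0497
```

Run:
```python
from h import *
rec()
for n in ("side","top"):
    im=cams.grab_frame(n)
    b=(300,200,160,120)
    if n=="side": b=(320,220,160,120)
    cv2.imwrite(f"pics/{n}4.png",cv2.resize(im[b[1]:b[1]+b[3],b[0]:b[0]+b[2]],None,fx=4,fy=4)[:,:,::-1])
```

```text
t 12.2667 q [ 0.457  1.008 -0.942  2.385  2.333  1.326 -0.895] p [ 0.5786 -0.0315  0.0635] rot [-2.4291e+00 -2.2000e-03  1.2652e+00] F [-2.2  0.4  5.1] w 0.0497
```

View pics/side4.png

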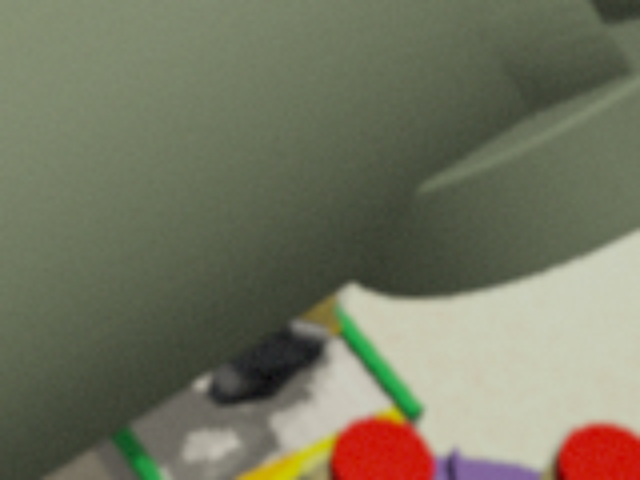

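View pics/top4.png

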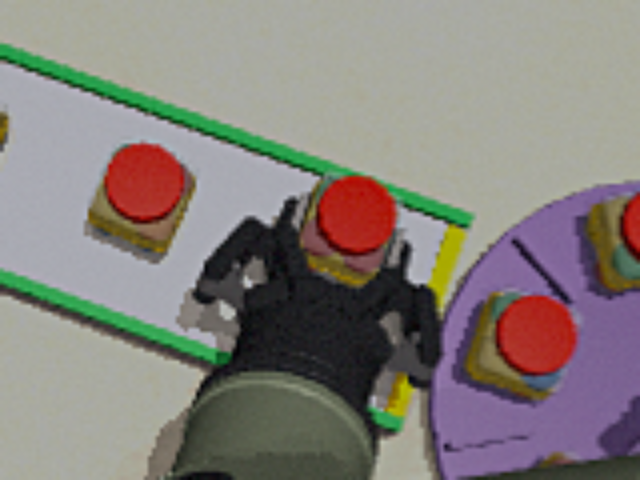

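Call:
{"name": "send_rows", "arguments": {"series": "0 0 0 0 0 0 0.62;0 0 0 0 0 0 0.66;0 0 0 0 0 0 0.72;0 0 0 0 0 0 0.8;0 0 0 0 0 0 0.9;0 0 0 0 0 0 1;0 0 0 0 0 0 1;0 0 0 0 0 0 1"}}

```text
clock: 13.03
position: [0.5784, -0.0315, 0.0632]
tool_rot: [-2.428, -0.002, 1.265]
force: [0.7, 0.2, -0.8]
grip_width: 0.0852
```

Run:
```python
from h import *
rec()
for n in ("top",):
    im=cams.grab_frame(n)
    b=(300,200,160,120)
    cv2.imwrite(f"pics/{n}5.png",cv2.resize(im[b[1]:b[1]+b[3],b[0]:b[0]+b[2]],None,fx=4,fy=4)[:,:,::-1])
    print([(c,a,plane(n,[c],.104)[0].round(4)[:2]) for c,a,_ in blobs(masks(im)['red'])if 270<c[0]<420 and c[1]>200])
```

```text
t 13.0333 q [ 0.457  1.008 -0.942  2.385  2.332  1.325 -0.895] p [ 0.5784 -0.0315  0.0632] rot [-2.428e+00 -2.200e-03  1.265e+00] F [ 0.7  0.2 -0.8] w 0.0852
[(array([286.9, 229.1]), np.int32(274), array([0.616 , 0.1966])), (array([335.6, 244.4]), np.int32(260), array([0.5896, 0.0858])), (array([388.2, 254. ]), np.int32(262), array([ 0.5771, -0.0314]))]
```

View pics/top5.png

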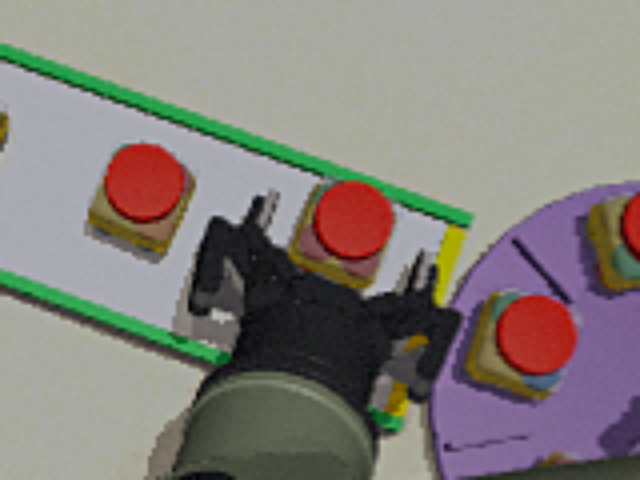

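Run:
```python
from h import *
go([.579,-.032,.16],Rt(72.5,-49)); go([.575,-.032,.26],Rt(72.5,0))
```

```text
row [ 0.002  -0.0019  0.0011] [ -0.  -62.8 -73.7] rows>= 2.3219979308876186 0.02385147195757979
row [ 0.8572 -0.0013  0.0019] [  -1.  -131.2 -146.8] rows>= 4.720717628463201 6.8597002731395795
```

Call:
{"name": "send_rows", "arguments": {"series": "0 0 0 0 -8 -10 1;0 0 0 0 -21 -24 1;0 0 0 0 -38 -44 1;0 0 0 0 -50 -59 1;0 0 0 0 -63 -74 1;0.1 0 0 0 -80 -94 1;0.2 0 0 0 -100 -112 1;0.3 0 0 0 -131 -147 1;0.4 0 0 0 -131 -147 1;0.5 0 0 0 -131 -147 1;0.6 0 0 0 -131 -147 1;0.7 0 0 0 -131 -147 1;0.8 0 0 0 -131 -147 1;0.857 0 0 0 -131 -147 1;0.857 0 0 0 -131 -147 1"}}

```text
clock: 14.33
position: [0.5762, -0.032, 0.2602]
tool_rot: [-1.563, -0.005, 1.264]
force: [0.4, 0.3, -0.6]
grip_width: 0.0856
```

Run:
```python
from h import *
rec(); go([.575,-.032,.26],Rt(72.5,0))
for n in ("side","top"):
    im=cams.grab_frame(n); cv2.imwrite(f"pics/{n}6.png",im[:,:,::-1])
    print([(c,a,plane(n,[c],.104)[0].round(4)[:2]) for c,a,_ in blobs(masks(im)['red'])if 270<c[0]<420 and c[1]>200])
```

```text
t 14.3333 q [ 0.725  0.702 -1.214  1.666  0.677  1.27   0.636] p [ 0.5762 -0.032   0.2602] rot [-1.5633 -0.0045  1.2636] F [ 0.4  0.3 -0.6] w 0.0856
row [-0.0075 -0.0017  0.0045] [-0.3  0.2  1.1] rows>= 0.02878178612293481 0.07158694108682252
[(array([414.9, 336.7]), np.int32(467), array([ 0.5166, -0.1381])), (array([390.5, 380.4]), np.int32(574), array([ 0.4257, -0.161 ]))]
[(array([286.9, 229.1]), np.int32(273), array([0.616 , 0.1966])), (array([335.6, 244.3]), np.int32(253), array([0.5898, 0.0858])), (array([387.9, 254.5]), np.int32(273), array([ 0.5759, -0.0308]))]
```

View pics/side6.png

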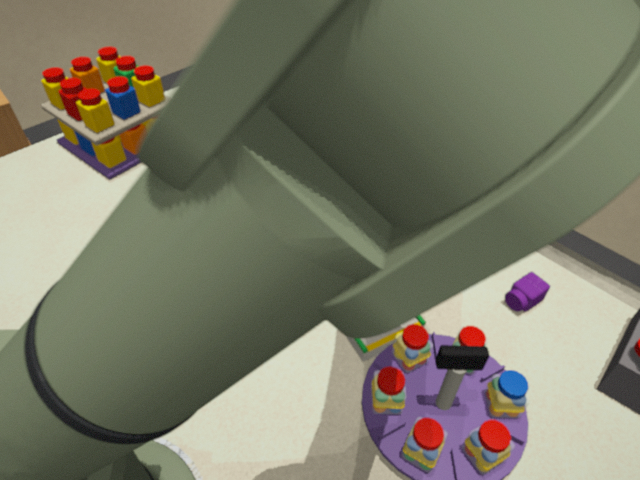

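View pics/top6.png

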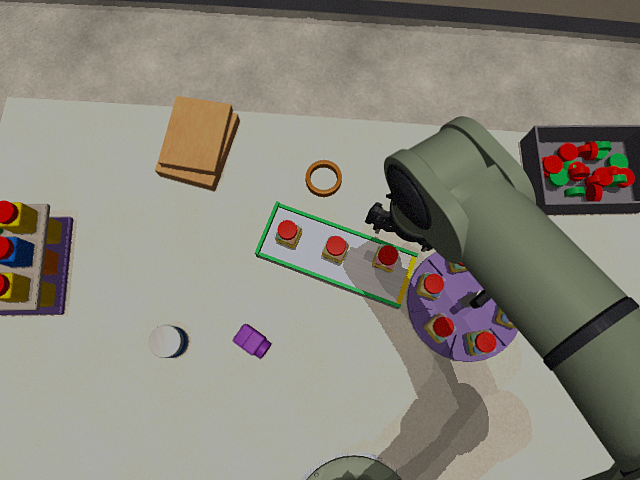

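Run:
```python
from h import *
go([.4946,-.2252,.27],Rt(-27.5,0))
```

```text
row [-5.7000e-03  1.7428e+00  2.0000e-04] [-209.2  -11.7   19.4] rows>= 5.045721847577649 13.946613002149954
```

Call:
{"name": "send_rows", "arguments": {"series": "0 0.12 0 -20 -12 2 1;0 0.24 0 -40 -12 4 1;0 0.36 0 -60 -12 6 1;0 0.48 0 -80 -12 8 1;0 0.6 0 -100 -12 10 1;0 0.72 0 -120 -12 12 1;0 0.84 0 -140 -12 14 1;0 0.96 0 -160 -12 16 1;0 1.08 0 -180 -12 18 1;0 1.2 0 -209 -12 19 1;0 1.32 0 -209 -12 19 1;0 1.44 0 -209 -12 19 1;0 1.56 0 -209 -12 19 1;0 1.68 0 -209 -12 19 1;0 1.74 0 -209 -12 19 1;0 1.74 0 -209 -12 19 1"}}

```text
clock: 15.77
position: [0.4939, -0.2243, 0.2718]
tool_rot: [-1.571, -0.002, -0.477]
force: [0.3, 0.4, 0.6]
grip_width: 0.0855
```

Run:
```python
from h import *
rec(); go([.4946,-.2252,.27],Rt(-90,0));go([.4946,-.2252,.25],Rt(-135.65,0))
```

```text
t 15.7667 q [ 0.938  0.468 -0.853  1.756  0.393  1.096 -0.522] p [ 0.4939 -0.2243  0.2718] rot [-1.5706 -0.0021 -0.4775] F [0.3 0.4 0.6] w 0.0855
row [-0.0013  1.0933  0.0018] [ 1.   1.8 -0.5] rows>= 0.050238525905938344 8.748845711610734
row [-2.10e-03  1.89e+00  1.30e-03] [ 1.  21.8 -0.5] rows>= 0.5224570095156501 15.124535748061838
```

Call:
{"name": "send_rows", "arguments": {"series": "0 0.12 0 1 2 0 1;0 0.24 0 1 4 0 1;0 0.36 0 1 6 0 1;0 0.48 0 1 8 0 1;0 0.6 0 1 10 0 1;0 0.72 0 1 12 0 1;0 0.84 0 1 14 0 1;0 0.96 0 1 16 0 1;0 1.08 0 1 18 0 1;0 1.2 0 1 20 0 1;0 1.32 0 1 22 0 1;0 1.44 0 1 22 0 1;0 1.56 0 1 22 0 1;0 1.68 0 1 22 0 1;0 1.8 0 1 22 0 1;0 1.89 0 1 22 0 1;0 1.89 0 1 22 0 1;0 1.89 0 1 22 0 1"}}

```text
clock: 17.27
position: [0.4951, -0.2248, 0.2496]
tool_rot: [-1.571, 0.002, -2.36]
force: [-0.3, 0.4, -1.0]
grip_width: 0.0854
```

Run:
```python
from h import *
rec(); go([.4946,-.2252,.167],Rt(-135.65,0))
im=cams.grab_frame("side");b=(330,260,200,150)
cv2.imwrite(f"pics/side7.png",cv2.resize(im[b[1]:b[1]+b[3],b[0]:b[0]+b[2]],None,fx=4,fy=4)[:,:,::-1])
im=cams.grab_frame("top");b=(400,220,160,120)
cv2.imwrite(f"pics/top7.png",cv2.resize(im[b[1]:b[1]+b[3],b[0]:b[0]+b[2]],None,fx=4,fy=4)[:,:,::-1])
```

```text
t 17.2667 q [ 0.628  0.408 -0.412  1.792  0.191  0.98  -2.22 ] p [ 0.4951 -0.2248  0.2496] rot [-1.5707e+00  1.6000e-03 -2.3596e+00] F [-0.3  0.4 -1. ] w 0.0854
row [-0.0001  0.0079 -0.0016] [ 0.8 82.6 -0.1] rows>= 1.98159222145321 0.06448080164364677
```

View pics/side7.png

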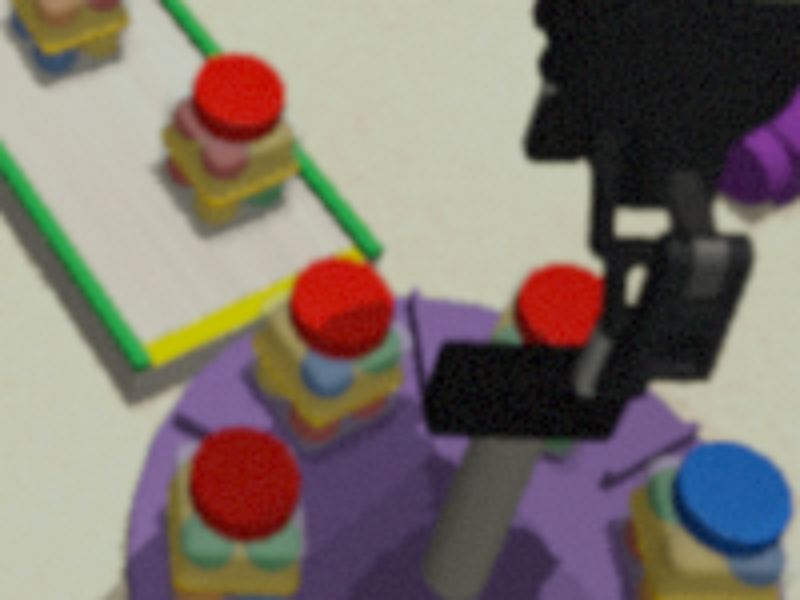

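View pics/top7.png

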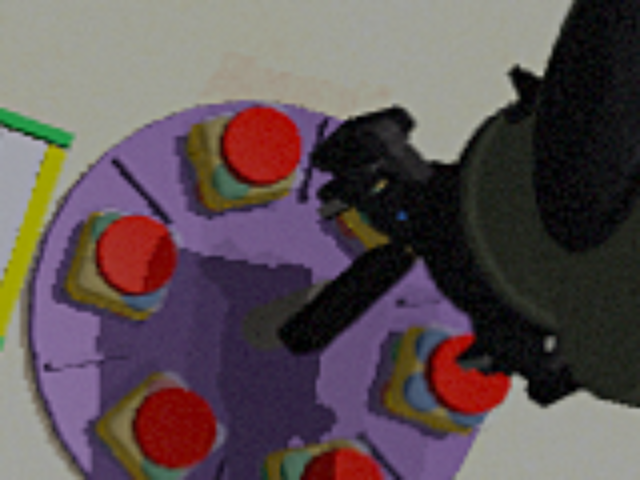

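Run:
```python
from h import *
for n,b in(("side",(330,260)),("top",(400,220))):
    for P in ([.4946,-.2252,.194],[.4946,-.2252,.24],[.4946+.035*.7,-.2252-.035*.715,.194],[.4946-.035*.7,-.2252+.035*.715,.194],[.4946,-.2252,.03]):
        print(n,P,((proj(n,P)[0]-b)*4).round(0))
```

```text
side [0.4946, -0.2252, 0.194] [533. 354.]
side [0.4946, -0.2252, 0.24] [562. 282.]
side [0.5191, -0.25022500000000003, 0.194] [631. 357.]
side [0.47009999999999996, -0.20017500000000002, 0.194] [435. 351.]
side [0.4946, -0.2252, 0.03] [447. 567.]
top [0.4946, -0.2252, 0.194] [358. 291.]
top [0.4946, -0.2252, 0.24] [391. 279.]
top [0.5191, -0.25022500000000003, 0.194] [408. 246.]
top [0.47009999999999996, -0.20017500000000002, 0.194] [308. 337.]
top [0.4946, -0.2252, 0.03] [261. 326.]
```

Call:
{"name": "send_rows", "arguments": {"series": "0 0.008 0 0.8 15 0 1;0 0.008 0 0.8 30 0 1;0 0.008 0 0.8 45 0 1;0 0.008 0 0.8 60 0 1;0 0.008 0 0.8 75 0 1;0 0.008 0 0.8 83 0 1;0 0.008 0 0.8 83 0 1"}}

```text
clock: 17.95
position: [0.4941, -0.2253, 0.1652]
tool_rot: [-1.574, 0.001, -2.371]
force: [-0.0, 0.1, 0.2]
grip_width: 0.0854
```

Run:
```python
from h import *
rec()
im=cams.grab_frame("side");b=(330,260,200,150)
cv2.imwrite(f"pics/side8.png",cv2.resize(im[b[1]:b[1]+b[3],b[0]:b[0]+b[2]],None,fx=4,fy=4)[:,:,::-1])
```

```text
t 17.95 q [ 0.6    0.514 -0.38   1.873  0.253  0.803 -2.284] p [ 0.4941 -0.2253  0.1652] rot [-1.5738e+00  1.3000e-03 -2.3711e+00] F [-0.   0.1  0.2] w 0.0854
```

View pics/side8.png

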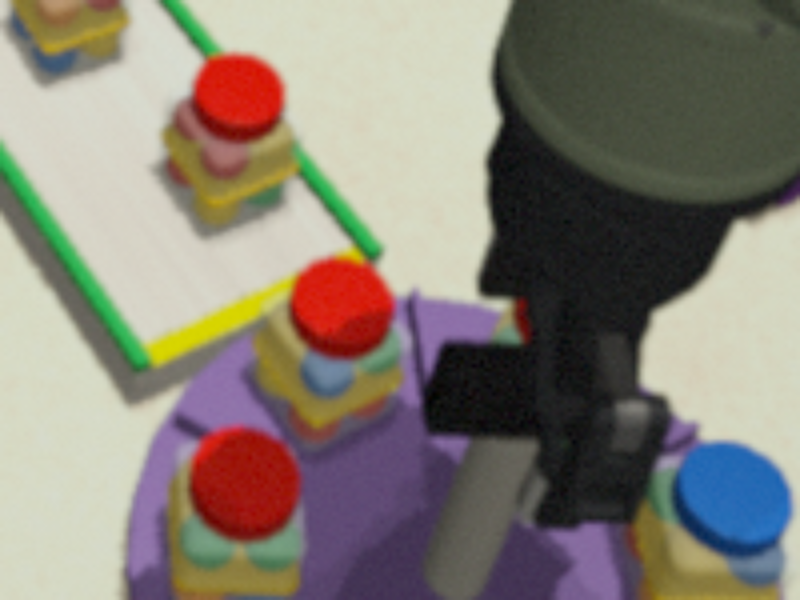

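Call:
{"name": "send_rows", "arguments": {"series": "0 0 0 0 0 0 0.8;0 0 0 0 0 0 0.6;0 0 0 0 0 0 0.4;0 0 0 0 0 0 0.2;0 0 0 0 0 0 0;0 0 0 0 0 0 0;0 0 0 0 0 0 0;0 0 0 0 0 0 0;0 0 0 0 0 0 0;0 0 0 0 0 0 0;0 0 0 0 0 0 0", "force": 60}}

```text
clock: 18.92
position: [0.4952, -0.2254, 0.167]
tool_rot: [-1.571, 0.002, -2.373]
force: [0.1, 1.9, 6.4]
grip_width: 0.0173
```

Run:
```python
from h import *
rec()
```

```text
t 18.9167 q [ 0.6    0.512 -0.38   1.872  0.252  0.804 -2.285] p [ 0.4952 -0.2254  0.167 ] rot [-1.5711  0.0025 -2.3728] F [0.1 1.9 6.4] w 0.0173
```

Call:
{"name": "send_rows", "arguments": {"series": "0 -0.03 0 0 0 0 0;0 -0.1 0 0 0 0 0;0 -0.2 0 0 0 0 0;0 -0.3 0 0 0 0 0;0 -0.4 0 0 0 0 0;0 -0.5 0 0 0 0 0;0 -0.6 0 0 0 0 0;0 -0.7 0 0 0 0 0;0 -0.8 0 0 0 0 0;0 -0.9 0 0 0 0 0;0 -0.97 0 0 0 0 0;0 -1 0 0 0 0 0;0 -1 0 0 0 0 0"}}

```text
clock: 20.0
position: [0.4953, -0.225, 0.167]
tool_rot: [-1.569, 0.002, -1.37]
force: [-0.7, 3.7, 6.9]
grip_width: 0.0169
```

Run:
```python
from h import *
rec();go([.4950,-.2254,.167],Rt(-16.05,0))
```

```text
t 20.0 q [ 0.778  0.557 -0.632  1.863  0.421  0.858 -1.433] p [ 0.4953 -0.225   0.167 ] rot [-1.5686  0.0021 -1.3701] F [-0.7  3.7  6.9] w 0.0169
row [-3.1000e-03 -1.0899e+00 -7.0000e-04] [ 0.3  0.  -0.4] rows>= 0.012805149030981143 8.722025129678533
```

Call:
{"name": "send_rows", "arguments": {"series": "0 -0.04 0 0 0 0 0;0 -0.1 0 0 0 0 0;0 -0.2 0 0 0 0 0;0 -0.3 0 0 0 0 0;0 -0.4 0 0 0 0 0;0 -0.5 0 0 0 0 0;0 -0.6 0 0 0 0 0;0 -0.7 0 0 0 0 0;0 -0.8 0 0 0 0 0;0 -0.9 0 0 0 0 0;0 -1 0 0 0 0 0;0 -1.06 0 0 0 0 0;0 -1.09 0 0 0 0 0;0 -1.09 0 0 0 0 0;0 -1.09 0 0 0 0 0;0 -1.09 0 0 0 0 0"}}

```text
clock: 21.33
position: [0.495, -0.2247, 0.167]
tool_rot: [-1.568, -0.0, -0.282]
force: [-1.8, 5.7, 9.3]
grip_width: 0.0176
```

Run:
```python
from h import *
rec();go([.4950,-.2254,.167],Rt(-16.05,0))
u=np.radians(73.95);U=np.array([np.cos(u),np.sin(u)]);X=np.array([U[1],-U[0]]);O=np.array([.5839,.0829])
for n in ("side","top"):
    im=cams.grab_frame(n); cv2.imwrite(f"pics/{n}9.png",im[:,:,::-1]);m=masks(im)
    for k in("red","blue"):
        for c,a,_ in blobs(m[k]):
            w=plane(n,[c],.104)[0][:2]
            if .35<w[0]<.65 and -.35<w[1]<.25: print(n,k,c,a,w.round(4),"lane",((w-O)@X).round(4),((w-O)@U).round(4))
```

```text
t 21.3333 q [ 0.948  0.637 -0.896  1.855  0.605  0.948 -0.505] p [ 0.495  -0.2247  0.167 ] rot [-1.568e+00 -2.000e-04 -2.823e-01] F [-1.8  5.7  9.3] w 0.0176
row [-0.0028 -0.0021  0.0002] [ 0.2 -0.  -0.7] rows>= 0.016722792746285405 0.028288969813256286
side red [512.5 384.7] 596 [ 0.5568 -0.2963] lane 0.0788 -0.3719
side red [427.6 433.2] 705 [ 0.4004 -0.2513] lane -0.084 -0.372
side red [493.8 436. ] 747 [ 0.4659 -0.3195] lane -0.0021 -0.4193
top red [286.8 229. ] 271 [0.6162 0.1969] lane -0.0005 0.1185
top red [335.5 244.3] 258 [0.5898 0.0861] lane 0.0048 0.0047
top red [388.1 254. ] 260 [ 0.5771 -0.0312] lane 0.025 -0.1115
top red [465.3 255.8] 284 [ 0.5864 -0.2021] lane 0.0812 -0.2732
top red [516.6 315.1] 229 [ 0.4642 -0.3154] lane -0.0049 -0.4159
top red [443.4 326.1] 298 [ 0.4289 -0.1571] lane -0.0826 -0.2735
top red [482.9 343.4] 120 [ 0.3987 -0.2425] lane -0.088 -0.3639
top blue [433.8 282.8] 299 [ 0.5208 -0.1338] lane -0.0007 -0.2257
```

View pics/side9.png

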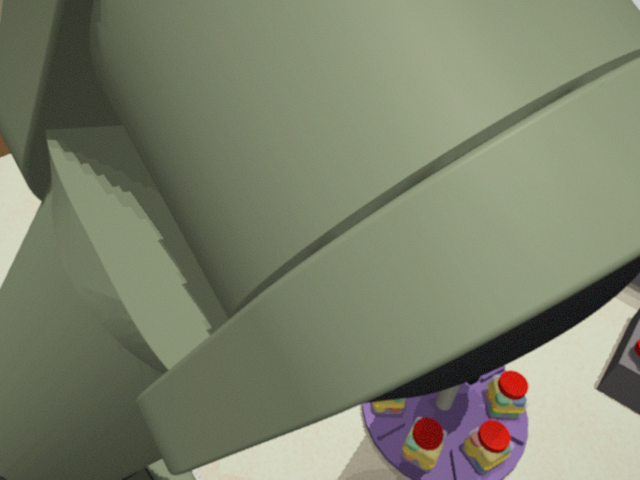

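View pics/top9.png

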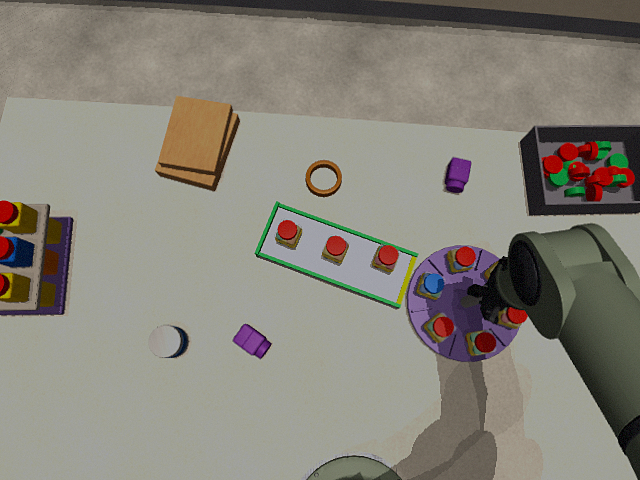

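Call:
{"name": "send_rows", "arguments": {"series": "0 0 0 0 0 0 0;0 0 0 0 0 0 0;0 0 0 0 0 0 0;0 0 0 0 0 0 0;0 0 0 0 0 0 0;0 0 0 0 0 0 0;0 0 0 0 0 0 0;0 0 0 0 0 0 0"}}

```text
clock: 22.1
position: [0.495, -0.2247, 0.167]
tool_rot: [-1.568, -0.0, -0.282]
force: [-2.7, 6.8, 9.6]
grip_width: 0.0173
```

Run:
```python
from h import *
rec(); print(monitor.observe()['qd'].round(4)); print(bot.job_done())
```

```text
t 22.1 q [ 0.948  0.637 -0.896  1.855  0.605  0.948 -0.504] p [ 0.495  -0.2247  0.167 ] rot [-1.5681e+00 -2.0000e-04 -2.8220e-01] F [-2.7  6.8  9.6] w 0.0173
[-0.0007  0.0008 -0.0005  0.0001  0.0009 -0.0014  0.0012]
the job is handed in; nothing more can be done
None
```

I stood the fallen jar up in the lane and let go of it. Then I turned the carousel about +120° by its handle, so the blue-lidded jar is at the lane mouth. The job was handed in at 22.1 s with the gripper still holding the handle.

**Last checks (top camera, with the last state reading for the grip):**
- **Fallen jar:** it stands about 28 mm from where it lay and 25 mm off the lane's middle line, so it is between the kerbs and clear of the fingers. I judged "upright" by eye from the pictures; I did not measure its tilt.
- **Other lane jars:** both are unmoved to within about 1 mm.
- **Tape and tin:** both look untouched, but I did not measure them.
- **Blue-lidded jar:** about 1 mm off the lane's middle line, at lane y = -0.226 m, with the limit at -0.27 m.
- **Carousel:** held still on the handle bar. The opening reads 17 mm on the 18 mm bar, with the grip set to 60 N.

The side camera could not confirm the end state, because the arm blocked its view of the lane mouth. No check disagreed with another. While I tested the arm's tilt in free air, joint 4 once read 2.433 rad, at its 2.43 range limit; later readings stayed below that.

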